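Fetch the slide box from behind the bottles

TASK

The slide box at the back of the grey bottle stand is blocked by a bottle and a jar: first stand both of them upright in the steel drip tray, and only then fetch the slide box and stack it squarely on its twin, the box of the same shape and size on the black pad, so that the twin's lid lugs sit fully home in its base. When it is stacked, put the bottle and the jar back upright, each in the well of the stand it came from. Do not shift the twin box from its place, tip the bottle or jar over, or disturb the square box and the round dish.

Things in the scene. Friction and masses are not known exactly. Their poses are not given: they have to be found in the camera images.
- bottle_mid (a point): Tall round whitish plastic bottle, 56 mm in diameter, 130 mm high, in one well of the stand; 0.16 kg. Shoulder from 82 mm up; red screw cap, 36 mm in diameter, from 104 to 130 mm above the underside: grip it there, above the slide box behind. Point: on the axis half-way up, 65 mm above the underside; z along the axis.
- jar_mid (a point): Squat round whitish plastic jar, 56 mm in diameter, 95 mm high, in the other well; 0.2 kg. Red lid, 52 mm in diameter, from 72 to 95 mm above the underside: grip it there. Point: on the axis half-way up, 47.5 mm above the underside. Bottle and jar stand 84 mm apart (centres), about 10 mm in front of the slide box; either may be the left one.
- slidebox_mid (a point): Box to fetch: closed cream box, 54 (x) by 90 (y) by 46 mm high, 0.22 kg, lying lid up behind bottle and jar. Lid has two grey round lugs at y = +28, -28 mm, 16 mm wide tapering to 12, 5 mm high. Underside has square recesses at the same places, 20 mm wide, 8 mm deep. Point: its centre, 23 mm above the underside. Grip across the 54 mm. May be stacked either way round.
- mate_mid (a point): The twin: identical box with the same lugs, 0.35 kg, loose on the black pad (fixed, 3 mm thick). Point: its centre, 23 mm above its underside; x across the 54 mm, y along the 90 mm. Fully home, the upper box's centre is 46 mm above this point and in line to 2 or 3 mm; resting on the lugs it would be 51 mm. It stays where it is.
- squarebox: Bystander: square cream box, 60 by 60 by 32 mm high, with one round flat knob (22 mm diameter, 4 mm high) on its lid, on the same black pad about 120 mm from the twin along the pad; either may be the left one. Origin at the centre of its underside.
- stand: Bottle stand: fixed grey slab, 170 (x) by 190 (y) mm, top 8 mm above the bench. Origin: centre of its underside; x points away from the robot, y to the left. Two round wells, 72 mm in diameter and 5 mm deep with black floors, in its front part; bottle and jar stand in them 3 mm above the bench. The slide box lies on the flat part behind, its underside 8 mm above the bench.
- well_left (a point): Centre of the floor of the stand's left (+y) well, 3 mm above the bench; 42 mm towards the robot and 42 mm to the left of the stand's centre.
- well_right (a point): Centre of the floor of the stand's right (-y) well, 3 mm above the bench; 42 mm towards the robot and 42 mm to the right of the stand's centre.
- tray: Side area: fixed shallow steel drip tray, 150 (x) by 210 (y) mm, walls 5 mm thick and 18 mm high, floor 5 mm above the bench, empty at the start. Origin: centre of its underside; y along its long side. Bottle and jar fit side by side along y, 90 mm apart.
- dish: Bystander: flat pale round dish with lid, 93 mm in diameter and 14.5 mm high, lying on the bench at the far side of the work. Origin at the centre of its underside.

How it is judged:
By the outcome, as a careful person would: the job done as asked, in the order asked, and still so for the second after the job is handed in, with the robot touching nothing.
It also fails if it takes over 128 s, if anything falls off the work surface, if the arm or the gripper's body presses on something with over 40 N, if the wrist force passes 120 N, or if a joint passes its speed limit or range.

ROBOT

A 7-joint arm with a two-finger parallel gripper is mounted at the origin on the work surface. World frame = base frame: x ahead of the robot, y to its left, z up, the work surface at z = 0. Lengths are in m, angles in rad, forces in N, time in s.
With the tool pointing down it reaches from about 0.425 to 0.875 m from the base axis. Payload 9.9 kg.
Tool frame: the origin (TCP) lies midway between the tips of the shut fingers; the grasp point (between the pads) lies 19 mm behind it (bot.tcp_to_grasp is the distance from the TCP to the grasp point, in m); z points along the fingers, y is the line along which they close (so a half turn about z gives the same grasp; the last joint's range is limited). The gripper opens to 85 mm and grips with 20 to 120 N. Pads are 22 mm wide; open, the fingers measure 114 mm over their backs; the gripper's body (76 mm by 85 mm) begins 54 mm behind the grasp point. The pads swing forward as they close: fully open they stand 13 mm farther back than shut.
Start: joints at [1.097, 0.576, 0.025, 1.437, -0.015, 1.129, -0.057], TCP at [0.257, -0.624, 0.231] pointing down, gripper open.
Joint ranges: [-2.76, 2.76], [-0.34, 2.15], [-1.52, 1.57], [0.19, 2.46], [-1.09, 4.23], [0.17, 1.99], [-2.82, 2.82]. Speed limits (rad/s): [2.22, 2.22, 3.01, 3.01, 3.14, 3.14, 3.14].

INTERFACE

Orientations are given as a unit quaternion [x, y, z, w].
In Python, from bench import bot, capture gives the robot as it stands.
- The arm moves only by the shell command python3 -m handwheel 'ROWS' [FORCE]. ROWS is JSON, a list of rows, each an object with "delta_pos": the shift along the world's x, y, z in mm, a list of three; "angular": the turn, a rotation vector about the world's x, y, z in degrees, a list of three; "hand": the gripper command: -1 is shut, 1 is fully open, values between are in proportion. In form: [{"delta_pos": [tx, ty, tz], "angular": [ax, ay, az], "hand": hand}, ...]. A call has 1 to 20 rows; each row shifts and turns the commanded pose from where the row before left it; what a row does not reach is not made up. A row lasts 1/10 s, in which the tool goes at most 50 mm and 8.59 degrees, less where a joint would pass 70% of its speed; a pose out of reach is approached as far as the arm can. A call with a gripper value outside its range is refused whole. The fingers move at their own pace and stop on an object; FORCE is the grip in N (left out, the last holds). Time passes only in rows, so rows that do not move let the fingers close. It gives the time, the measured TCP pose, the force, the opening and the grip force at its end, in the units of the state.
- bot.state(): the state, without advancing time (a new reading comes with each control period).
- capture(name): name is "scene" or "top" or "wrist"; returns a dict with "frame" (420x560x3 uint8, red, green, blue), "depth" (420x560 float32, m along the optical axis (not along the pixel's ray), 0 where there is no reading), "K" (3x3 intrinsics, pixels), "extrinsics" (4x4, takes a point from camera to world coordinates). Camera axes: x right, y down, z forward; pixel columns grow to the right and rows downward; lengths in m; the calibration is good to about 2 mm. A picture is of the moment at which its call begins.
- bot.finish_job(): hands the job in; it is judged then, once.
The state is a dict: "t": time; "q": joint angles; "qvel": joint speeds; "effort": joint torques, N m; "tcp_pos": TCP position; "tcp_rot": TCP orientation; "wrist_force": force on the tool from outside, world axes, zero at the start; "moment": the same for the moment, N m; "finger_gap": finger opening in m; "gripper_force": force on a finger pad.
Only numpy, scipy, OpenCV 4.12 (cv2) and the standard library are available. Lean on these libraries where they do the work, as an engineer would, in place of code of your own. Each camera call takes 0.05 s, during which the arm holds its last target. There are 200 camera calls.

## Working session

There is one attempt and no reset: what is moved stays moved. The work goes in short steps, Python scripts to look and compute and a shell command to move; the robot and the scene stay as the last step left them, time stands still between calls to the robot, and variables do not carry over. Pictures are saved under pics/ and viewed, at most 14 in all, crops included, and the job is handed in when it is done.

```bash
mkdir -p pics; ls
python3 - <<'E'
from bench import bot,capture
import cv2,numpy as np
s=bot.state();print(s['t'],s['tcp_pos'],s['tcp_rot'],s['finger_gap'],bot.tcp_to_grasp)
for n in('top','scene'):
    c=capture(n);cv2.imwrite(f'pics/{n}0.png',c['frame'][:,:,::-1]);np.savez(f'{n}0.npz',**c)
    print(n,c['K'].round(1).tolist(),c['extrinsics'].round(3).tolist())
E
```

```text
pics
0.0 [ 0.25630831 -0.62393235  0.2304331 ] [ 9.81067274e-01  1.93665402e-01 -1.94481348e-04 -8.23645011e-04] 0.08564241058459952 0.0187
top [[502.5, 0.0, 266.8], [0.0, 502.5, 204.7], [0.0, 0.0, 1.0]] [[-0.014, -0.994, 0.107, 0.442], [-1.0, 0.015, 0.005, -0.001], [-0.006, -0.106, -0.994, 1.223], [0.0, 0.0, 0.0, 1.0]]
scene [[542.4, 0.0, 283.1], [0.0, 542.4, 210.5], [0.0, 0.0, 1.0]] [[0.49, 0.721, -0.49, 1.114], [0.872, -0.394, 0.292, -0.327], [0.017, -0.57, -0.821, 1.011], [0.0, 0.0, 0.0, 1.0]]
```

View pics/top0.png

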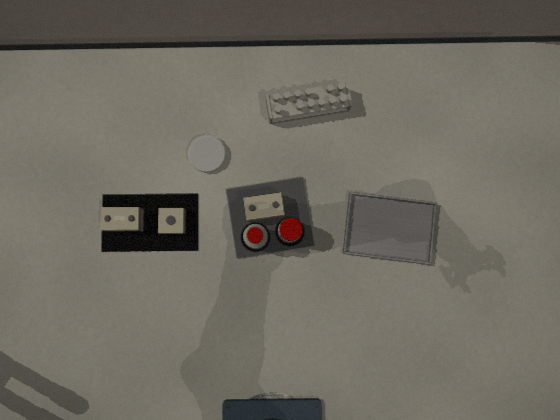

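View pics/scene0.png

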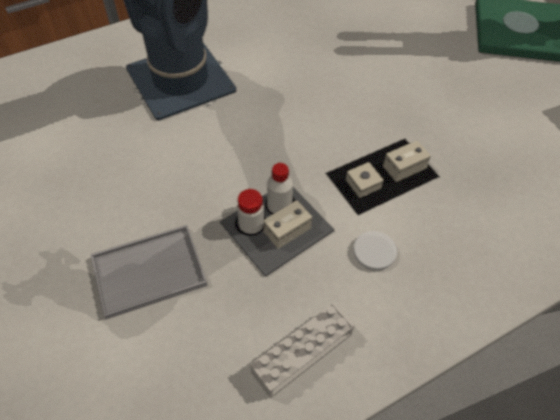

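Top view: the twin is at (120,218) on the left end of the pad, with the square box at (171,220). The bottle is at (255,236), so it has the left well, and the jar is at (290,230). The slide box is at (264,206), the tray at (391,228) and the dish at (206,153). The scene view agrees. Next I'll measure them.

```bash
cat > h.py <<'E'
import numpy as np,cv2
from bench import bot,capture
def ray(c,uv,z):
    uv=np.atleast_2d(np.float64(uv));T=c['extrinsics']
    d=np.c_[uv,np.ones(len(uv))]@np.linalg.inv(c['K']).T@T[:3,:3].T
    o=T[:3,3];return o+d*((z-o[2])/d[:,2])[:,None]
def blobs(m,amin,z,c,box=None):
    m=m.astype(np.uint8)
    if box: k=np.zeros_like(m);x0,y0,x1,y1=box;k[y0:y1,x0:x1]=1;m=m*k
    out=[]
    for q in cv2.findContours(m,cv2.RETR_EXTERNAL,cv2.CHAIN_APPROX_NONE)[0]:
        if cv2.contourArea(q)<amin: continue
        P=ray(c,q[:,0],z)
        r=cv2.minAreaRect((P[:,:2]*1000).astype(np.float32))
        M=cv2.moments(q);uv=(M['m10']/M['m00'],M['m01']/M['m00'])
        out.append((np.round(uv,1).tolist(),np.round(r[0],1).tolist(),np.round(r[1],1).tolist(),round(r[2],1),(ray(c,uv,z)[0,:2]*1000).round(1).tolist()))
    return out
E
python3 - <<'E'
from h import *
B=dict(top=[(225,170,320,260),(95,190,200,255)],scene=[(220,155,335,275),(325,135,440,212)])
for n in B:
    c=dict(np.load(n+'0.npz'));f=c['frame'].astype(int);R,G,Bl=f[...,0],f[...,1],f[...,2]
    red=(R>110)&(G<70);hsv=cv2.cvtColor(c['frame'],cv2.COLOR_RGB2HSV)
    print(n);
    for z in(.133,.098):print('red',z,*blobs(red,20,z,c,B[n][0]),sep='\n ')
    cream=(R-Bl>15)&(R>130)&(G>120)
    print('cream .054',*blobs(cream,60,.054,c,B[n][0]),'cream .049/.035',*blobs(cream,60,.049,c,B[n][1]),*blobs(cream,60,.035,c,B[n][1]),sep='\n ')
    np.set_printoptions(linewidth=200)
    D=c['depth'];
    print('depth valid',(D>0).mean())
c=dict(np.load('top0.npz'));s=c['frame']
big=[cv2.resize(s[y0:y1,x0:x1],None,fx=k,fy=k,interpolation=cv2.INTER_NEAREST) for x0,y0,x1,y1,k in[(225,170,325,265,4),(95,188,195,256,4)]]
im=np.zeros((380,800,3),np.uint8)
for i,b in enumerate(big): im[:b.shape[0],i*400:i*400+b.shape[1]]=b[:,:400]
cv2.imwrite('pics/crop.png',im[:,:,::-1])
T=c['extrinsics'];v,u=np.mgrid[:420,:560];Z=c['depth'];X=np.stack([(u-c['K'][0,2])/c['K'][0,0]*Z,(v-c['K'][1,2])/c['K'][1,1]*Z,Z],-1)@T[:3,:3].T+T[:3,3]
for p in[(120,218),(171,212),(290,230),(255,235),(264,198),(391,228),(206,153),(310,102),(300,185)]:print(p,X[p[1],p[0]].round(4))
E
```

```text
top
red
 0.133
 ([251.1, 235.1], [492.7, 36.3], [29.2, 23.0], 44.2, [492.6, 39.3])
 ([288.0, 228.1], [505.7, -42.1], [41.3, 45.6], 89.0, [506.5, -41.1])
red
 0.098
 ([251.1, 235.1], [494.4, 37.4], [30.1, 23.7], 44.2, [494.3, 40.6])
 ([288.0, 228.1], [507.8, -43.4], [42.6, 47.1], 89.0, [508.6, -42.3])
cream .054
 ([265.8, 199.1], [569.7, 12.8], [38.0, 85.1], 7.3, [580.1, 6.9])
 cream .049/.035
 ([170.4, 220.1], [533.5, 231.1], [54.5, 54.1], 89.2, [534.3, 231.2])
 ([119.1, 218.1], [540.0, 352.7], [87.1, 49.4], 89.1, [540.9, 351.8])
 ([170.4, 220.1], [534.6, 233.8], [55.2, 54.7], 89.2, [535.4, 233.9])
 ([119.1, 218.1], [541.2, 357.0], [88.2, 50.0], 89.1, [542.1, 356.0])
depth valid 0.9961011904761905
scene
red
 0.133
 ([249.9, 198.8], [532.2, -59.9], [45.9, 47.0], 62.0, [533.5, -59.7])
 ([280.2, 169.0], [496.4, 30.6], [34.1, 29.8], 8.6, [495.7, 30.7])
red
 0.098
 ([249.9, 198.8], [509.1, -49.2], [47.7, 48.9], 62.0, [510.3, -49.1])
 ([280.2, 169.0], [471.7, 44.9], [35.4, 31.0], 8.6, [471.0, 45.0])
cream .054
 ([233.7, 260.3], [598.5, -120.9], [77.1, 85.7], 64.4, [601.9, -134.6])
 ([287.4
[... 361 characters left out ...]
81.2, 148.9], [508.8, 301.9], [277.3, 120.5], 59.5, [497.1, 303.4])
 ([415.3, 199.9], [659.4, 279.2], [198.2, 75.8], 89.4, [648.2, 292.6])
 ([334.4, 198.9], [546.3, 151.2], [61.6, 103.6], 61.3, [559.1, 135.1])
 ([364.8, 175.8], [536.8, 232.3], [59.3, 60.6], 88.7, [537.1, 232.1])
 ([381.2, 148.9], [500.0, 311.1], [281.4, 122.2], 59.5, [488.1, 312.6])
depth valid 0.9959141156462585
(120, 218) [0.5412 0.35   0.0481]
(171, 212) [0.5544 0.232  0.0387]
(290, 230) [ 0.5041 -0.0465  0.1027]
(255, 235) [0.4926 0.0308 0.1341]
(264, 198) [0.5824 0.011  0.0566]
(391, 228) [ 0.5107 -0.295   0.0055]
(206, 153) [0.7002 0.1516 0.016 ]
(310, 102) [ 0.8072 -0.1008  0.0696]
(300, 185) [ 0.6191 -0.077   0.0065]
```

View pics/crop.png

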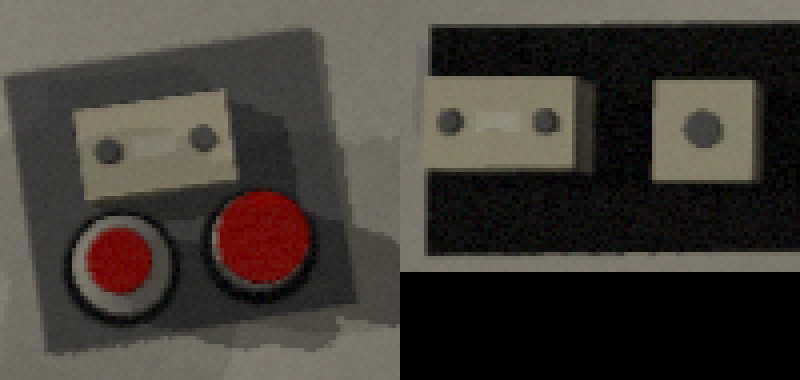

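The crop shows the bottle's cap centred near (255,235) and the jar lid at (291,230). The lugs sit at about (252,208)/(276,204) on the slide box and (107,218)/(131,218) on the twin. The first red mask was too strict, so I'll refine it.

Run:
```python
from h import *
for n,B in dict(top=[(225,170,320,262),(95,190,200,255),(240,190,290,220),(100,205,140,232),(335,180,450,275)],scene=[(220,155,335,275),(325,135,440,212),(265,203,312,240),(385,142,430,172),(80,220,215,320)]).items():
    c=dict(np.load(n+'0.npz'));f=c['frame'].astype(int);R,G,Bl=f[...,0],f[...,1],f[...,2]
    red=(R>70)&(R-G>50);print(n)
    for z in(.133,.098):print(' red',z,*blobs(red,20,z,c,B[0]),sep='\n ')
    T=c['extrinsics'];v,u=np.mgrid[:420,:560];Z=c['depth'];X=np.stack([(u-c['K'][0,2])/c['K'][0,0]*Z,(v-c['K'][1,2])/c['K'][1,1]*Z,Z],-1)@T[:3,:3].T+T[:3,3]
    H=X[...,2];g=f.sum(2)/3
    crm=(R-Bl>12)&(R>100)
    # lugs: dark grey inside cream neighbourhood
    for b,z in((B[2],.059),(B[3],.054)):
        print(' lugs',*blobs((g<(95))&(H>.045),8,z,c,b),sep='\n ')
    print(' cream',*blobs(crm,100,.054,c,B[2]),*blobs(crm,100,.049,c,B[3]),sep='\n ')
    tr=(H>.012)
    print(' tray',*blobs(tr,60,.018,c,B[4]),sep='\n ')
    st=((abs(R-Bl)<14)&(g<90))|(H>.03)
    st=(g<100)
    print(' stand',*blobs(st,1500,.008,c,B[0]),sep='\n ')
```

```text
top
 red
 0.133
 ([254.3, 234.6], [493.8, 31.9], [32.6, 32.5], 89.2, [493.5, 32.3])
 ([290.2, 228.6], [505.7, -45.3], [47.5, 47.7], 44.0, [505.4, -45.7])
 red
 0.098
 ([254.3, 234.6], [495.4, 33.0], [33.6, 33.6], 89.2, [495.2, 33.4])
 ([290.2, 228.6], [507.7, -46.7], [49.0, 49.2], 44.0, [507.5, -47.2])
 lugs
 ([251.7, 207.3], [561.4, 40.3], [16.3, 14.0], 89.1, [560.6, 39.9])
 ([275.4, 204.2], [567.0, -15.1], [14.9, 13.2], 44.0, [567.1, -15.3])
 lugs
 ([131.1, 217.9], [539.7, 321.9], [15.1, 13.1], 45.0, [540.4, 322.3])
 ([107.0, 218.1], [541.1, 378.7], [13.5, 13.0], 45.1, [540.9, 378.6])
 cream
 ([263.2, 205.7], [564.5, 13.3], [52.5, 88.8], 7.6, [564.5, 13.2])
 ([118.4, 218.0], [542.8, 353.2], [61.3, 87.2], 1.2, [541.2, 353.4])
 tray
 ([389.6, 227.7], [511.2, -288.4], [210.4, 150.7], 82.1, [510.9, -288.7])
 stand
 ([272.3, 219.2], [532.4, -11.5], [195.0, 210.2], 8.3, [536.2, -8.0])
scene
 red
 0.133
 ([249.7, 200.3], [536.9, -61.4], [48.2, 56.6], 61.4, [536.7, -61.7])
 ([279.9, 171.4], [502.2, 26.8], [33.3, 47.8], 61.3, [501.0, 27.2])
 red
 0.098
 ([249.7, 200.3], [513.9, -50.8], [50.1, 58.8], 61.4, [513.7, -51.1])
 ([279.9, 171.4], [477.8, 40.9], [34.6, 49.7], 61.3, [476.5, 41.3])
 lugs
 ([276.7, 224.5], [570.5, -18.8], [10.5, 7.5], 61.3, [570.8, -18.6])
 ([297.4, 211.5], [563.0, 36.6], [10.8, 7.8], 61.3, [563.0, 36.4])
 lugs
 cream
 ([288.6, 220.2], [564.7, 10.7], [94.7, 93.9], 8.9, [570.5, 10.7])
 ([410.3, 155.3], [550.5, 359.4], [77.7, 115.8], 2.7, [545.9, 352.1])
 tray
 ([147.0, 269.8], [513.6, -290.6], [210.3, 156.1], 82.5, [516.5, -293.8])
 stand
 ([270.0, 231.1], [527.6, -17.6], [209.0, 211.8], 8.5, [549.6, -23.2])
```

```bash
python3 -m handwheel '[{"delta_pos":[14,38.5,0],"angular":[0,0,4.4],"hand":1},{"delta_pos":[14,38.5,0],"angular":[0,0,4.4],"hand":1},{"delta_pos":[14,38.5,0],"angular":[0,0,4.4],"hand":1},{"delta_pos":[14,38.5,0],"angular":[0,0,4.4],"hand":1},{"delta_pos":[14,38.5,0],"angular":[0,0,4.4],"hand":1},{"delta_pos":[14,38.5,0],"angular":[0,0,4.4],"hand":1},{"delta_pos":[14,38.5,0],"angular":[0,0,4.4],"hand":1},{"delta_pos":[14,38.5,0],"angular":[0,0,4.4],"hand":1},{"delta_pos":[14,38.5,0],"angular":[0,0,4.4],"hand":1},{"delta_pos":[14,38.5,0],"angular":[0,0,4.4],"hand":1},{"delta_pos":[14,38.5,0],"angular":[0,0,4.4],"hand":1},{"delta_pos":[14,38.5,0],"angular":[0,0,4.4],"hand":1},{"delta_pos":[14,38.5,0],"angular":[0,0,4.4],"hand":1},{"delta_pos":[14,38.5,0],"angular":[0,0,4.4],"hand":1},{"delta_pos":[14,38.5,0],"angular":[0,0,4.4],"hand":1},{"delta_pos":[14,38.5,0],"angular":[0,0,4.4],"hand":1},{"delta_pos":[14,38.5,0],"angular":[0,0,4.4],"hand":1},{"delta_pos":[0,0,0],"angular":[0,0,0],"hand":1},{"delta_pos":[0,0,0],"angular":[0,0,0],"hand":1}]' 30
cat >> h.py <<'E'
from scipy.spatial.transform import Rotation as Ro
def st():
    s=bot.state();R=Ro.from_quat(s['tcp_rot']).as_matrix()
    print('t',round(s['t'],2),'tcp',(np.array(s['tcp_pos'])*1000).round(1),'close-yaw',round(np.degrees(np.arctan2(R[1,1],R[0,1])),1),'z',R[:,2].round(3),'F',np.round(s['wrist_force'],1),'gap',round(s['finger_gap']*1000,1),'grip',np.round(s['gripper_force'],1))
E
python3 - <<'E'
from h import *
st()
c=capture('wrist');np.savez('w1.npz',**c);cv2.imwrite('pics/w1.png',c['frame'][:,:,::-1])
t=dict(np.load('top0.npz'))
C=ray(t,[(226.3,188.8),(303,178),(314,245),(237,258)],.008)
print(C.round(4),C.mean(0)*1000)
E
```

```text
t: 2.0
tcp_pos: [0.4943, 0.0309, 0.2309]
tcp_rot: [0.661, 0.75, -0.0, -0.0]
wrist_force: [-1.1, -0.7, 0.2]
finger_gap: 0.0854
gripper_force: 0.0
t 2.0 tcp [494.3  30.9 230.9] close-yaw 7.2 z [-0.001  0.    -1.   ] F [-1.1 -0.7  0.2] gap 85.4 grip 0.0
[[ 0.6122  0.1032  0.008 ]
 [ 0.636  -0.0846  0.008 ]
 [ 0.4723 -0.1075  0.008 ]
 [ 0.4438  0.0784  0.008 ]] [541.11076918  -2.61648058   8.        ]
```

View pics/w1.png

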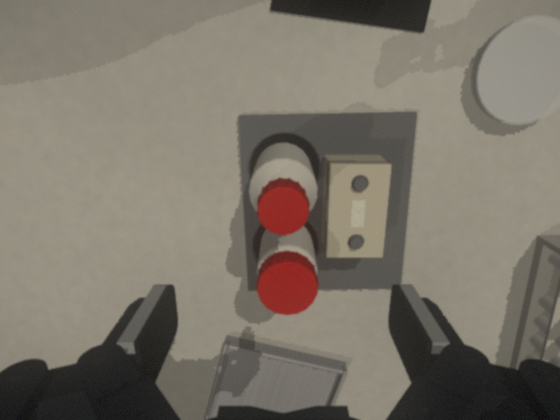

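The wrist view shows the bottle cap at (283,207), the jar lid at (288,283) and the slide box at (357,207), with the fingers on either side. The stand corners put the wells at (494,34) and (505,-50), which agrees with the bottle and jar. I'll check the positions from this view.

Run:
```python
from h import *
c=dict(np.load('w1.npz'));f=c['frame'].astype(int);R,G,Bl=f[...,0],f[...,1],f[...,2]
red=(R>130)&(R-G>90)
for z in(.133,.098):print(' red',z,*blobs(red,200,z,c),sep='\n ')
print(*blobs((f.sum(2)<330)&(R-Bl<25),30,.059,c,(335,170,380,255)),sep='\n')
```

```text
red
 0.133
 ([287.1, 287.2], [503.7, -27.3], [42.9, 41.9], 57.0, [503.9, -26.7])
 ([282.9, 210.0], [493.5, 31.8], [32.9, 33.1], 7.2, [493.4, 32.2])
 red
 0.098
 ([287.1, 287.2], [506.6, -47.7], [49.1, 48.0], 57.0, [506.8, -47.0])
 ([282.9, 210.0], [494.9, 20.0], [37.6, 37.9], 7.2, [494.8, 20.4])
([355.3, 241.7], [565.8, -14.8], [14.6, 15.0], 11.1, [566.1, -14.9])
([359.1, 183.2], [559.3, 40.1], [14.8, 14.3], 7.2, [559.0, 39.9])
```

```bash
python3 -m handwheel '[{"delta_pos":[0,1,-25],"angular":[0,0,0],"hand":1},{"delta_pos":[0,0,-30],"angular":[0,0,0],"hand":1},{"delta_pos":[0,0,-30],"angular":[0,0,0],"hand":1},{"delta_pos":[0,0,-25],"angular":[0,0,0],"hand":1},{"delta_pos":[0,0,-15],"angular":[0,0,0],"hand":1},{"delta_pos":[0,0,0],"angular":[0,0,0],"hand":1},{"delta_pos":[0,0,0],"angular":[0,0,0],"hand":-1},{"delta_pos":[0,0,0],"angular":[0,0,0],"hand":-1},{"delta_pos":[0,0,0],"angular":[0,0,0],"hand":-1},{"delta_pos":[0,0,0],"angular":[0,0,0],"hand":-1},{"delta_pos":[0,0,0],"angular":[0,0,0],"hand":-1},{"delta_pos":[0,0,0],"angular":[0,0,0],"hand":-1},{"delta_pos":[0,0,0],"angular":[0,0,0],"hand":-1},{"delta_pos":[0,0,0],"angular":[0,0,0],"hand":-1}]' 30
```

```text
t: 3.45
tcp_pos: [0.495, 0.0311, 0.1073]
tcp_rot: [0.662, 0.75, 0.0, 0.001]
wrist_force: [-1.6, -0.6, 6.4]
finger_gap: 0.0348
gripper_force: 29.3
```

```bash
python3 -m handwheel '[{"delta_pos":[0,0,10],"angular":[0,0,0],"hand":-1},{"delta_pos":[0,0,20],"angular":[0,0,0],"hand":-1},{"delta_pos":[0,0,30],"angular":[0,0,0],"hand":-1},{"delta_pos":[0,0,30],"angular":[0,0,0],"hand":-1},{"delta_pos":[0,0,20],"angular":[0,0,0],"hand":-1},{"delta_pos":[0,0,10],"angular":[0,0,0],"hand":-1},{"delta_pos":[0,-10,0],"angular":[0,0,0],"hand":-1},{"delta_pos":[0,-20,0],"angular":[0,0,0],"hand":-1},{"delta_pos":[1,-35,0],"angular":[0,0,0],"hand":-1},{"delta_pos":[1,-40,0],"angular":[0,0,0],"hand":-1},{"delta_pos":[1,-40,0],"angular":[0,0,0],"hand":-1},{"delta_pos":[1,-40,0],"angular":[0,0,0],"hand":-1},{"delta_pos":[1,-40,0],"angular":[0,0,0],"hand":-1},{"delta_pos":[1,-40,0],"angular":[0,0,0],"hand":-1},{"delta_pos":[1,-40,0],"angular":[0,0,0],"hand":-1},{"delta_pos":[2,-32,0],"angular":[0,0,0],"hand":-1},{"delta_pos":[1,-20,0],"angular":[0,0,0],"hand":-1},{"delta_pos":[0,-10,0],"angular":[0,0,0],"hand":-1},{"delta_pos":[0,0,0],"angular":[0,0,0],"hand":-1}]'
python3 - <<'E'
from h import *
st()
c=capture('scene');np.savez('s2.npz',**c);cv2.imwrite('pics/s2.png',c['frame'][:,:,::-1])
E
```

```text
t: 5.35
tcp_pos: [0.504, -0.3363, 0.2254]
tcp_rot: [0.662, 0.749, -0.0, -0.001]
wrist_force: [-0.3, 0.7, -1.8]
finger_gap: 0.0349
gripper_force: 30.6
t 5.35 tcp [ 504.  -336.3  225.4] close-yaw 7.1 z [-0.001  0.001 -1.   ] F [-0.3  0.7 -1.8] gap 34.9 grip 30.6
```

View pics/s2.png

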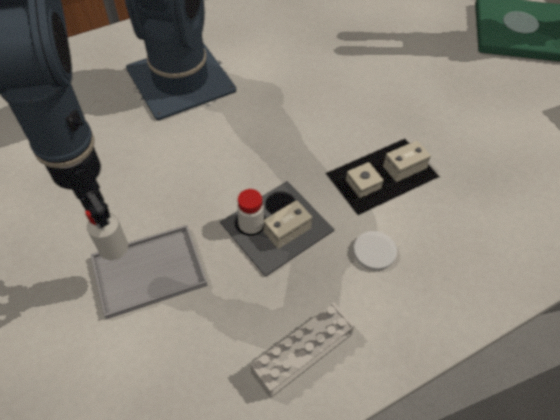

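The bottle hangs upright in the gripper at (108,240), over the tray's -y end. I'll lower it.

```bash
python3 -m handwheel '[{"delta_pos":[0,0,-15],"angular":[0,0,0],"hand":-1},{"delta_pos":[0,0,-30],"angular":[0,0,0],"hand":-1},{"delta_pos":[0,0,-30],"angular":[0,0,0],"hand":-1},{"delta_pos":[0,0,-20],"angular":[0,0,0],"hand":-1},{"delta_pos":[0,0,-10],"angular":[0,0,0],"hand":-1},{"delta_pos":[0,0,-5],"angular":[0,0,0],"hand":-1},{"delta_pos":[0,0,-2],"angular":[0,0,0],"hand":-1},{"delta_pos":[0,0,-2],"angular":[0,0,0],"hand":-1},{"delta_pos":[0,0,0],"angular":[0,0,0],"hand":-1}]'
```

```text
t: 6.3
tcp_pos: [0.5049, -0.3359, 0.1129]
tcp_rot: [0.662, 0.75, 0.0, 0.001]
wrist_force: [-0.1, 0.4, -2.0]
finger_gap: 0.0351
gripper_force: 30.5
```

```bash
python3 -m handwheel '[{"delta_pos":[0,0,-2],"angular":[0,0,0],"hand":-1},{"delta_pos":[0,0,-1],"angular":[0,0,0],"hand":-1},{"delta_pos":[0,0,0],"angular":[0,0,0],"hand":-1}]'
```

```text
t: 6.6
tcp_pos: [0.5046, -0.336, 0.1094]
tcp_rot: [0.662, 0.75, 0.0, 0.0]
wrist_force: [-0.3, 0.4, -1.3]
finger_gap: 0.0351
gripper_force: 30.7
```

```bash
python3 -m handwheel '[{"delta_pos":[0,0,-1],"angular":[0,0,0],"hand":-1},{"delta_pos":[0,0,-1],"angular":[0,0,0],"hand":-1},{"delta_pos":[0,0,0],"angular":[0,0,0],"hand":-1}]'
```

```text
t: 6.9
tcp_pos: [0.5048, -0.3364, 0.1093]
tcp_rot: [0.662, 0.75, -0.0, 0.001]
wrist_force: [-4.6, 1.7, 16.4]
finger_gap: 0.0352
gripper_force: 32.5
```

```bash
python3 -m handwheel '[{"delta_pos":[0,0,1],"angular":[0,0,0],"hand":-1},{"delta_pos":[0,0,0],"angular":[0,0,0],"hand":0.2},{"delta_pos":[0,0,0],"angular":[0,0,0],"hand":0.6},{"delta_pos":[0,0,0],"angular":[0,0,0],"hand":1},{"delta_pos":[0,0,0],"angular":[0,0,0],"hand":1},{"delta_pos":[0,0,0],"angular":[0,0,0],"hand":1},{"delta_pos":[0,0,15],"angular":[0,0,0],"hand":1},{"delta_pos":[0,0,30],"angular":[0,0,0],"hand":1},{"delta_pos":[0,0,35],"angular":[0,0,0],"hand":1},{"delta_pos":[0,0,20],"angular":[0,0,0],"hand":1},{"delta_pos":[0,25,0],"angular":[0,0,0],"hand":1},{"delta_pos":[0,40,0],"angular":[0,0,0],"hand":1},{"delta_pos":[0,45,0],"angular":[0,0,0],"hand":1},{"delta_pos":[0,45,0],"angular":[0,0,0],"hand":1},{"delta_pos":[0,45,0],"angular":[0,0,0],"hand":1},{"delta_pos":[1,40,0],"angular":[0,0,0],"hand":1},{"delta_pos":[1,30,0],"angular":[0,0,0],"hand":1},{"delta_pos":[0,19,0],"angular":[0,0,0],"hand":1},{"delta_pos":[0,0,0],"angular":[0,0,0],"hand":1},{"delta_pos":[0,0,0],"angular":[0,0,0],"hand":1}]'
python3 - <<'E'
from h import *
c=capture('top');np.savez('t3.npz',**c);cv2.imwrite('pics/t3.png',c['frame'][150:300,220:470,::-1].repeat(3,0).repeat(3,1))
f=c['frame'].astype(int);R,G=f[...,0],f[...,1]
for z in(.135,.098):print(*blobs((R>70)&(R-G>50),20,z,c,(225,170,470,300)),sep='\n')
E
```

```text
t: 8.9
tcp_pos: [0.5065, -0.047, 0.2083]
tcp_rot: [0.661, 0.75, -0.0, 0.0]
wrist_force: [-0.3, -0.6, 0.1]
finger_gap: 0.0852
gripper_force: 0.0
([422.6, 227.8], [502.5, -331.8], [36.7, 35.0], 87.4, [502.9, -332.0])
([422.6, 227.8], [504.5, -343.0], [38.0, 36.2], 87.4, [505.0, -343.3])
```

View pics/t3.png

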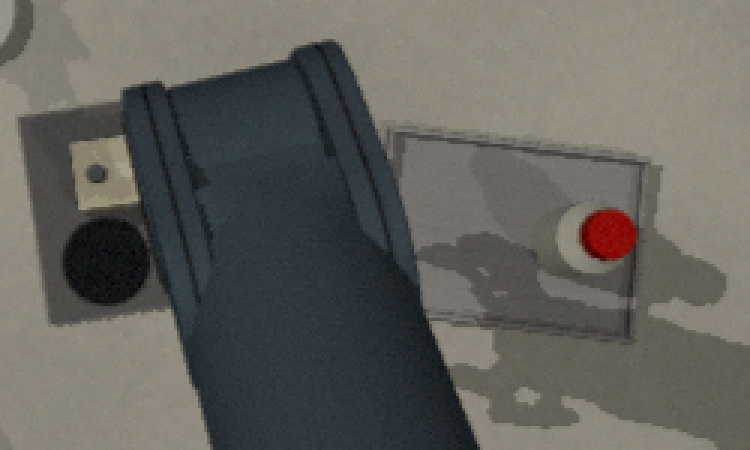

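The bottle stands in the tray at the right end, with its cap at crop (609,235). The empty left well is at crop (107,260). Next is the jar.

```bash
python3 -m handwheel '[{"delta_pos":[0,0,-20],"angular":[0,0,0],"hand":1},{"delta_pos":[0,0,-35],"angular":[0,0,0],"hand":1},{"delta_pos":[0,0,-35],"angular":[0,0,0],"hand":1},{"delta_pos":[0,0,-30],"angular":[0,0,0],"hand":1},{"delta_pos":[0,0,-17],"angular":[0,0,0],"hand":1},{"delta_pos":[0,0,0],"angular":[0,0,0],"hand":1},{"delta_pos":[0,0,0],"angular":[0,0,0],"hand":-1},{"delta_pos":[0,0,0],"angular":[0,0,0],"hand":-1},{"delta_pos":[0,0,0],"angular":[0,0,0],"hand":-1},{"delta_pos":[0,0,0],"angular":[0,0,0],"hand":-1},{"delta_pos":[0,0,0],"angular":[0,0,0],"hand":-1},{"delta_pos":[0,0,0],"angular":[0,0,0],"hand":-1},{"delta_pos":[0,0,0],"angular":[0,0,0],"hand":-1}]' 30
python3 - <<'E'
from h import *
st();c=dict(np.load('t3.npz'))
f=c['frame'].astype(int);g=f.sum(2)
print(*blobs((g<90),100,.005,c,(235,215,272,262)),sep='\n')
E
```

```text
t: 10.25
tcp_pos: [0.5074, -0.0472, 0.0726]
tcp_rot: [0.662, 0.75, 0.001, 0.001]
wrist_force: [-0.8, -0.7, 6.5]
finger_gap: 0.0511
gripper_force: 30.4
t 10.25 tcp [507.4 -47.2  72.6] close-yaw 7.1 z [ 0.002 -0.001 -1.   ] F [-0.8 -0.7  6.5] gap 51.1 grip 30.4
([255.1, 236.6], [495.1, 34.6], [67.8, 65.3], 89.2, [494.8, 34.3])
```

```bash
python3 -m handwheel '[{"delta_pos":[0,0,10],"angular":[0,0,0],"hand":-1},{"delta_pos":[0,0,20],"angular":[0,0,0],"hand":-1},{"delta_pos":[0,0,20],"angular":[0,0,0],"hand":-1},{"delta_pos":[0,0,10],"angular":[0,0,0],"hand":-1},{"delta_pos":[0,-10,0],"angular":[0,0,0],"hand":-1},{"delta_pos":[1,-20,0],"angular":[0,0,0],"hand":-1},{"delta_pos":[2,-35,0],"angular":[0,0,0],"hand":-1},{"delta_pos":[2,-40,0],"angular":[0,0,0],"hand":-1},{"delta_pos":[2,-35,0],"angular":[0,0,0],"hand":-1},{"delta_pos":[2,-30,0],"angular":[0,0,0],"hand":-1},{"delta_pos":[1,-15,0],"angular":[0,0,0],"hand":-1},{"delta_pos":[0,-6,0],"angular":[0,0,0],"hand":-1},{"delta_pos":[0,0,-10],"angular":[0,0,0],"hand":-1},{"delta_pos":[0,0,-20],"angular":[0,0,0],"hand":-1},{"delta_pos":[0,0,-15],"angular":[0,0,0],"hand":-1},{"delta_pos":[0,0,-7],"angular":[0,0,0],"hand":-1},{"delta_pos":[0,0,-3],"angular":[0,0,0],"hand":-1},{"delta_pos":[0,0,0],"angular":[0,0,0],"hand":-1}]'
```

```text
t: 12.05
tcp_pos: [0.5166, -0.2369, 0.0761]
tcp_rot: [0.661, 0.75, 0.0, -0.0]
wrist_force: [-0.2, 0.9, -2.9]
finger_gap: 0.0511
gripper_force: 32.4
```

```bash
python3 -m handwheel '[{"delta_pos":[0,0,-1.5],"angular":[0,0,0],"hand":-1},{"delta_pos":[0,0,-1],"angular":[0,0,0],"hand":-1},{"delta_pos":[0,0,0],"angular":[0,0,0],"hand":-1}]'
```

```text
t: 12.35
tcp_pos: [0.5171, -0.2379, 0.0747]
tcp_rot: [0.662, 0.75, 0.0, 0.001]
wrist_force: [-1.3, 0.1, 2.1]
finger_gap: 0.0512
gripper_force: 32.8
```

```bash
python3 -m handwheel '[{"delta_pos":[0,0,0],"angular":[0,0,0],"hand":0.4},{"delta_pos":[0,0,0],"angular":[0,0,0],"hand":0.7},{"delta_pos":[0,0,0],"angular":[0,0,0],"hand":1},{"delta_pos":[0,0,0],"angular":[0,0,0],"hand":1},{"delta_pos":[0,0,15],"angular":[0,0,0],"hand":1},{"delta_pos":[0,0,35],"angular":[0,0,0],"hand":1},{"delta_pos":[0,0,40],"angular":[0,0,0],"hand":1},{"delta_pos":[0,0,30],"angular":[0,0,0],"hand":1},{"delta_pos":[5,25,0],"angular":[0,0,0],"hand":1},{"delta_pos":[7,40,0],"angular":[0,0,0],"hand":1},{"delta_pos":[8,45,0],"angular":[0,0,0],"hand":1},{"delta_pos":[8,45,0],"angular":[0,0,0],"hand":1},{"delta_pos":[8,45,0],"angular":[0,0,0],"hand":1},{"delta_pos":[6,35,0],"angular":[0,0,0],"hand":1},{"delta_pos":[4,15,0],"angular":[0,0,0],"hand":1},{"delta_pos":[0,0,0],"angular":[0,0,0],"hand":1},{"delta_pos":[0,0,0],"angular":[0,0,0],"hand":1}]'
python3 - <<'E'
from h import *
st()
c=capture('wrist');np.savez('w4.npz',**c);cv2.imwrite('pics/w4.png',c['frame'][:,:,::-1])
E
```

```text
t: 14.05
tcp_pos: [0.5623, 0.0108, 0.1935]
tcp_rot: [0.662, 0.749, -0.001, 0.0]
wrist_force: [0.1, -0.3, 0.3]
finger_gap: 0.0855
gripper_force: 0.0
t 14.05 tcp [562.3  10.8 193.5] close-yaw 7.1 z [-0.001 -0.001 -1.   ] F [ 0.1 -0.3  0.3] gap 85.5 grip 0.0
```

View pics/w4.png

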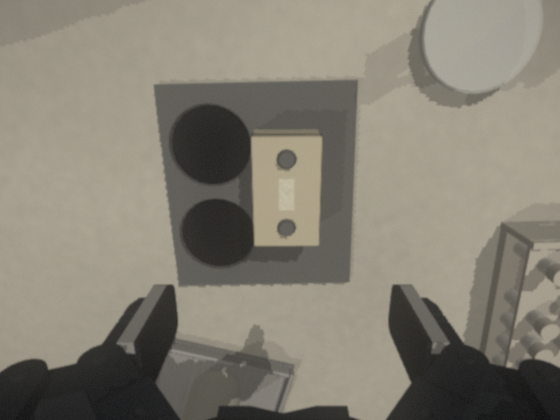

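The slide box lies clear, with lugs at (286,158) and (286,227). Both wells are empty, at (210,145) and (217,232).

Run:
```python
from h import *
c=dict(np.load('w4.npz'));f=c['frame'].astype(int);R,G,Bl=f[...,0],f[...,1],f[...,2];g=f.sum(2)
b=blobs(g<330,60,.059,c,(262,140,312,240));print(*b,sep='\n')
P=np.array([x[1] for x in b]);print('mid',P.mean(0),'len',np.hypot(*(P[0]-P[1])),'yaw of box x',np.degrees(np.arctan2(*(P[1]-P[0])[::-1]))-90)
print(*blobs((R-Bl>22)&(R>125)|((g<330)&False),1000,.054,c,(235,133,340,255)),sep='\n')
print('wells',*blobs(g<110,1000,.005,c,(160,90,256,280)),sep='\n')
```

```text
([286.0, 227.3], [567.2, -14.6], [14.3, 13.7], 26.9, [567.1, -14.7])
([285.9, 159.3], [560.1, 39.6], [14.4, 13.9], 52.0, [560.2, 39.6])
mid [563.65  12.5 ] len 54.66305882403582 yaw of box x 7.4630406248393655
([286.1, 189.6], [563.9, 12.0], [53.5, 89.0], 7.1, [563.5, 14.9])
wells
```

```bash
python3 -m handwheel '[{"delta_pos":[1.3,1.7,-20],"angular":[0,0,0],"hand":1},{"delta_pos":[0,0,-35],"angular":[0,0,0],"hand":1},{"delta_pos":[0,0,-40],"angular":[0,0,0],"hand":1},{"delta_pos":[0,0,-40],"angular":[0,0,0],"hand":1},{"delta_pos":[0,0,-30],"angular":[0,0,0],"hand":1},{"delta_pos":[0,0,-13],"angular":[0,0,0],"hand":1},{"delta_pos":[0,0,0],"angular":[0,0,0],"hand":1},{"delta_pos":[0,0,0],"angular":[0,0,0],"hand":-1},{"delta_pos":[0,0,0],"angular":[0,0,0],"hand":-1},{"delta_pos":[0,0,0],"angular":[0,0,0],"hand":-1},{"delta_pos":[0,0,0],"angular":[0,0,0],"hand":-1},{"delta_pos":[0,0,0],"angular":[0,0,0],"hand":-1},{"delta_pos":[0,0,0],"angular":[0,0,0],"hand":-1},{"delta_pos":[0,0,0],"angular":[0,0,0],"hand":-1}]' 40; python3 -c "
from h import *
st()"
```

```text
t: 15.5
tcp_pos: [0.5648, 0.0136, 0.0175]
tcp_rot: [0.662, 0.75, 0.001, 0.001]
wrist_force: [-0.3, -0.5, 6.1]
finger_gap: 0.054
gripper_force: 43.1
t 15.5 tcp [564.8  13.6  17.5] close-yaw 7.1 z [ 0.003 -0.    -1.   ] F [-0.3 -0.5  6.1] gap 54.0 grip 43.1
```

```bash
python3 -m handwheel '[{"delta_pos":[0,0,10],"angular":[0,0,0],"hand":-1},{"delta_pos":[0,0,25],"angular":[0,0,0],"hand":-1},{"delta_pos":[0,0,40],"angular":[0,0,0],"hand":-1},{"delta_pos":[0,0,40],"angular":[0,0,0],"hand":-1},{"delta_pos":[0,0,25],"angular":[0,0,0],"hand":-1},{"delta_pos":[0,0,10],"angular":[0,0,0],"hand":-1},{"delta_pos":[-1,10,0],"angular":[0,0,-0.4],"hand":-1},{"delta_pos":[-2,20,0],"angular":[0,0,-1],"hand":-1},{"delta_pos":[-4,35,0],"angular":[0,0,-1],"hand":-1},{"delta_pos":[-4,40,0],"angular":[0,0,-1],"hand":-1},{"delta_pos":[-4,40,0],"angular":[0,0,-1],"hand":-1},{"delta_pos":[-4,40,0],"angular":[0,0,-1],"hand":-1},{"delta_pos":[-3,35,0],"angular":[0,0,-1],"hand":-1},{"delta_pos":[-1,20,0],"angular":[0,0,-1],"hand":-1},{"delta_pos":[0,7,0],"angular":[0,0,0],"hand":-1},{"delta_pos":[0,0,0],"angular":[0,0,0],"hand":-1},{"delta_pos":[0,0,0],"angular":[0,0,0],"hand":-1}]'
python3 - <<'E'
from h import *
st()
c=capture('wrist');np.savez('w5.npz',**c);cv2.imwrite('pics/w5.png',c['frame'][:,:,::-1])
E
```

```text
t: 17.2
tcp_pos: [0.5407, 0.2592, 0.1648]
tcp_rot: [0.709, 0.705, -0.001, 0.0]
wrist_force: [-0.1, -1.0, -2.2]
finger_gap: 0.0536
gripper_force: 43.2
t 17.2 tcp [540.7 259.2 164.8] close-yaw -0.3 z [-0.001 -0.002 -1.   ] F [-0.1 -1.  -2.2] gap 53.6 grip 43.2
```

View pics/w5.png

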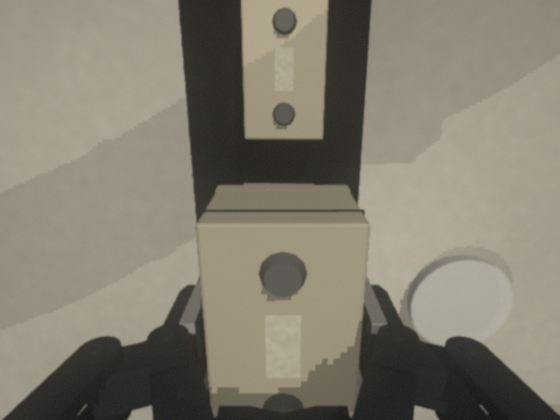

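The twin's lugs are at (285,20) and (284,113). The held box's front lug is at (282,274) and its rear lug at about (282,403). I'll compute the offset between the two.

Run:
```python
from h import *
c=dict(np.load('w5.npz'));f=c['frame'].astype(int);R,G,Bl=f[...,0],f[...,1],f[...,2];g=f.sum(2)
print('twin',*blobs(g<300,60,.054,c,(260,2,310,34)),*blobs(g<300,60,.054,c,(260,95,310,126)),sep='\n')
print('held',*blobs(g<280,200,.2063,c,(250,245,320,296)),sep='\n')
for v in(230,250,340,380):
    row=(R-Bl)[v];i=np.where((row[190:380]>15))[0]+190;print(v,i.min(),i.max(),ray(c,[(i.min(),v),(i.max(),v)],.2013)[:,:2].round(4).tolist())
for u in (220,250,330,350):
    print(u,ray(c,[(u,222)],.2013)[0].round(4),g[200:230,u].tolist())
for v in(60,125):
    row=(R-Bl)[v];i=np.where((row[215:350]>15))[0]+215;print(v,i.min(),i.max(),ray(c,[(i.min(),v),(i.max(),v)],.049)[:,:2].round(4).tolist())
```

```text
twin
([283.9, 21.4], [541.3, 377.9], [13.2, 13.5], 89.6, [541.3, 377.8])
([283.2, 114.3], [540.7, 322.7], [14.1, 13.9], 89.6, [540.5, 322.6])
held
([282.3, 273.9], [540.0, 287.3], [14.2, 13.9], 48.8, [540.2, 287.3])
230 190 379 [[0.5119, 0.2999], [0.5698, 0.2995]]
250 190 379 [[0.5113, 0.2932], [0.5703, 0.2928]]
340 205 360 [[0.5135, 0.2594], [0.5665, 0.2591]]
380 208 357 [[0.5133, 0.2423], [0.5664, 0.242]]
220 [0.5213 0.3025 0.2013] [345, 351, 353, 352, 351, 354, 354, 353, 344, 283, 217, 237, 300, 349, 358, 355, 353, 353, 359, 356, 362, 365, 380, 409, 442, 459, 452, 447, 438, 429]
250 [0.5304 0.3024 0.2013] [348, 350, 350, 349, 349, 349, 350, 357, 336, 284, 214, 230, 310, 343, 355, 363, 361, 356, 361, 360, 363, 362, 384, 409, 445, 456, 451, 442, 435, 434]
330 [0.5547 0.3023 0.2013] [354, 351, 353, 356, 355, 356, 351, 354, 340, 287, 225, 244, 311, 350, 354, 362, 360, 356, 357, 361, 358, 363, 386, 422, 452, 459, 452, 444, 437, 437]
350 [0.5608 0.3022 0.2013] [361, 352, 355, 361, 357, 365, 365, 357, 341, 276, 217, 268, 333, 351, 359, 363, 364, 365, 366, 363, 364, 367, 389, 427, 449, 462, 449, 445, 439, 437]
60 242 326 [[0.5142, 0.3563], [0.5682, 0.3559]]
125 244 323 [[0.5138, 0.3153], [0.5674, 0.315]]
```

```bash
python3 -m handwheel '[{"delta_pos":[0,15,0],"angular":[0,0,-0.2],"hand":-1},{"delta_pos":[0.7,30,0],"angular":[0,0,-0.2],"hand":-1},{"delta_pos":[0,30,0],"angular":[0,0,0],"hand":-1},{"delta_pos":[0,16.5,0],"angular":[0,0,0],"hand":-1},{"delta_pos":[0,0,-15],"angular":[0,0,0],"hand":-1},{"delta_pos":[0,0,-30],"angular":[0,0,0],"hand":-1},{"delta_pos":[0,0,-25],"angular":[0,0,0],"hand":-1},{"delta_pos":[0,0,-15],"angular":[0,0,0],"hand":-1},{"delta_pos":[0,0,-6],"angular":[0,0,0],"hand":-1},{"delta_pos":[0,0,0],"angular":[0,0,0],"hand":-1},{"delta_pos":[0,0,0],"angular":[0,0,0],"hand":-1}]'
python3 - <<'E'
from h import *
st()
c=capture('scene');np.savez('s6.npz',**c)
d=capture('top');np.savez('t6.npz',**d)
a=cv2.resize(c['frame'][120:220,320:445],None,fx=3.2,fy=3.2);b=cv2.resize(d['frame'][170:270,75:200],None,fx=3.2,fy=3.2)
cv2.imwrite('pics/st6.png',np.hstack([a,b])[:,:,::-1])
E
```

```text
t: 18.35
tcp_pos: [0.5421, 0.3527, 0.0759]
tcp_rot: [0.711, 0.703, 0.001, 0.0]
wrist_force: [-0.4, 0.1, -2.5]
finger_gap: 0.0533
gripper_force: 43.1
t 18.35 tcp [542.1 352.7  75.9] close-yaw -0.7 z [ 0.001  0.001 -1.   ] F [-0.4  0.1 -2.5] gap 53.3 grip 43.1
```

View pics/st6.png

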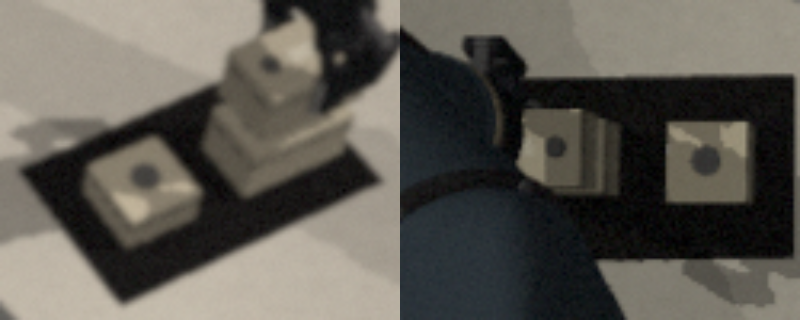

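The scene crop shows the box hovering about 12 mm over the lugs, in line with the twin. The -y lug is at (270,64) in the scene crop and (555,147) in the top crop. I'll compare it with the twin's lug.

Run:
```python
from h import *
st()
for n,box in(('t6',(115,208,132,224)),('s6',(397,133,412,147))):
    c=dict(np.load(n+'.npz'));g=c['frame'].astype(int).sum(2)
    b=g[box[1]:box[3],box[0]:box[2]];th=(b.min()+np.median(b))/2
    print(n,th,*blobs(g<th,8,.1174,c,box),sep='\n')
c=dict(np.load('s6.npz'));c0=dict(np.load('scene0.npz'))
g=c0['frame'].astype(int).sum(2)
for box in((386,148,403,167),(412,142,427,156)):
    b=g[box[1]:box[3],box[0]:box[2]];th=(b.min()+np.median(b))/2;print('twin s0',*blobs(g<th,5,.054,c0,box),sep='\n')
```

```text
t 18.45 tcp [542.2 352.8  76.1] close-yaw -0.7 z [ 0.002  0.001 -1.   ] F [ 0.8 -0.  -3.1] gap 53.6 grip 43.1
t6
171.75
([123.3, 215.6], [540.7, 321.7], [11.2, 11.1], 89.2, [540.6, 322.2])
s6
234.0
([403.8, 140.1], [543.8, 318.4], [8.8, 12.3], 53.5, [543.6, 317.9])
twin s0
([388.7, 149.5], [509.2, 317.4], [12.2, 29.8], 2.7, [510.2, 314.8])
twin s0
([417.9, 149.8], [543.6, 374.5], [11.4, 12.9], 33.3, [543.8, 374.4])
```

Both views put the held lug within 1 mm of the twin's. I'll lower it gently.

```bash
python3 -m handwheel '[{"delta_pos":[-0.5,0,-5],"angular":[0,0,0],"hand":-1},{"delta_pos":[0,0,-4],"angular":[0,0,0],"hand":-1},{"delta_pos":[0,0,-3],"angular":[0,0,0],"hand":-1},{"delta_pos":[0,0,-2],"angular":[0,0,0],"hand":-1},{"delta_pos":[0,0,0],"angular":[0,0,0],"hand":-1},{"delta_pos":[0,0,0],"angular":[0,0,0],"hand":-1}]'; python3 -c "
from h import *
st()"
```

```text
t: 19.05
tcp_pos: [0.541, 0.3524, 0.0607]
tcp_rot: [0.711, 0.703, -0.0, -0.0]
wrist_force: [0.6, -0.4, -2.1]
finger_gap: 0.0533
gripper_force: 43.1
t 19.05 tcp [541.  352.4  60.7] close-yaw -0.7 z [-0.  0. -1.] F [ 0.6 -0.4 -2.1] gap 53.3 grip 43.1
```

```bash
python3 -m handwheel '[{"delta_pos":[0,0,-1],"angular":[0,0,0],"hand":-1},{"delta_pos":[0,0,-1],"angular":[0,0,0],"hand":-1},{"delta_pos":[0,0,-0.5],"angular":[0,0,0],"hand":-1},{"delta_pos":[0,0,0],"angular":[0,0,0],"hand":-1}]'; python3 -c "
from h import *
st()"
```

```text
t: 19.45
tcp_pos: [0.5411, 0.3523, 0.0586]
tcp_rot: [0.711, 0.703, 0.0, 0.0]
wrist_force: [-1.0, -0.8, 2.2]
finger_gap: 0.0535
gripper_force: 43.5
t 19.45 tcp [541.1 352.3  58.6] close-yaw -0.7 z [ 0.  0. -1.] F [-1.  -0.8  2.2] gap 53.5 grip 43.5
```

```bash
python3 -m handwheel '[{"delta_pos":[0,0,0],"angular":[0,0,0],"hand":-0.1},{"delta_pos":[0,0,0],"angular":[0,0,0],"hand":0.5},{"delta_pos":[0,0,0],"angular":[0,0,0],"hand":1},{"delta_pos":[0,0,0],"angular":[0,0,0],"hand":1},{"delta_pos":[0,0,0],"angular":[0,0,0],"hand":1},{"delta_pos":[0,0,10],"angular":[0,0,0],"hand":1},{"delta_pos":[0,0,30],"angular":[0,0,0],"hand":1},{"delta_pos":[0,0,40],"angular":[0,0,0],"hand":1},{"delta_pos":[0,0,40],"angular":[0,0,0],"hand":1},{"delta_pos":[0,-20,0],"angular":[0,0,0],"hand":1},{"delta_pos":[0,-40,0],"angular":[0,0,0],"hand":1},{"delta_pos":[0,-20,0],"angular":[0,0,0],"hand":1},{"delta_pos":[0,0,0],"angular":[0,0,0],"hand":1},{"delta_pos":[0,0,0],"angular":[0,0,0],"hand":1}]'
python3 - <<'E'
from h import *
st()
w=capture('wrist');np.savez('w7.npz',**w)
c=capture('scene');np.savez('s7.npz',**c)
a=cv2.resize(c['frame'][120:220,320:445],(400,320));b=cv2.resize(w['frame'],(400,300));b=np.vstack([b,np.zeros((20,400,3),np.uint8)])
cv2.imwrite('pics/st7.png',np.hstack([a,b])[:,:,::-1])
E
```

```text
t: 20.85
tcp_pos: [0.5412, 0.2725, 0.1791]
tcp_rot: [0.711, 0.703, 0.001, -0.0]
wrist_force: [-1.3, -0.2, 1.8]
finger_gap: 0.0855
gripper_force: 0.0
t 20.85 tcp [541.2 272.5 179.1] close-yaw -0.7 z [ 0.001  0.001 -1.   ] F [-1.3 -0.2  1.8] gap 85.5 grip 0.0
```

View pics/st7.png

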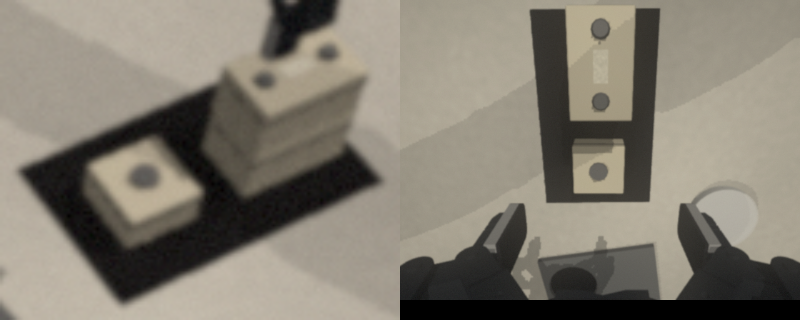

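The upper box sits flush and square on the twin, with no visible gap. The square box and the dish are undisturbed. Next I'll check the stack numerically and return the jar.

```bash
python3 -m handwheel '[{"delta_pos":[-1,-20,0],"angular":[0,0,0],"hand":1},{"delta_pos":[-2,-40,0],"angular":[0,0,0],"hand":1},{"delta_pos":[-2,-45,0],"angular":[0,0,0],"hand":1},{"delta_pos":[-2,-45,0],"angular":[0,0,0],"hand":1},{"delta_pos":[-2,-45,0],"angular":[0,0,0],"hand":1},{"delta_pos":[-2,-45,0],"angular":[0,0,0],"hand":1},{"delta_pos":[-2,-45,0],"angular":[0,0,0],"hand":1},{"delta_pos":[-2,-45,0],"angular":[0,0,0],"hand":1},{"delta_pos":[-2,-45,0],"angular":[0,0,0],"hand":1},{"delta_pos":[-2,-45,0],"angular":[0,0,0],"hand":1},{"delta_pos":[-2,-45,0],"angular":[0,0,0],"hand":1},{"delta_pos":[-2,-30,0],"angular":[0,0,0],"hand":1},{"delta_pos":[-1,-15,0],"angular":[0,0,0],"hand":1},{"delta_pos":[0,0,0],"angular":[0,0,0],"hand":1},{"delta_pos":[0,0,0],"angular":[0,0,0],"hand":1}]'
python3 - <<'E'
from h import *
st()
c=dict(np.load('w7.npz'));g=c['frame'].astype(int).sum(2)
for z in(.100,):print('stack lugs',*blobs(g<330,60,z,c,(262,20,300,62)),*blobs(g<330,60,z,c,(262,122,300,162)),sep='\n')
c=capture('wrist');f=c['frame'].astype(int);R,G=f[...,0],f[...,1];red=(R>130)&(R-G>90)
for z in(.100,.135):print('red',*blobs(red,200,z,c),sep='\n')
c=capture('top');H=c['depth'];T=c['extrinsics']
f=c['frame'].astype(int);print('twin top',*blobs((f[...,0]-f[...,2]>12)&(f[...,0]>100),300,.095,c,(80,190,146,245)),sep='\n')
E
```

```text
t: 22.45
tcp_pos: [0.5177, -0.2355, 0.1783]
tcp_rot: [0.71, 0.704, 0.001, -0.0]
wrist_force: [-0.1, 1.4, 0.2]
finger_gap: 0.085
gripper_force: 0.0
t 22.45 tcp [ 517.7 -235.5  178.3] close-yaw -0.5 z [ 0.     0.001 -1.   ] F [-0.1  1.4  0.2] gap 85.0 grip 0.0
stack lugs
([280.3, 40.7], [540.5, 377.4], [14.4, 14.2], 89.2, [540.7, 377.4])
([280.4, 142.7], [540.2, 322.2], [14.7, 14.3], 89.2, [539.9, 322.2])
red
([282.6, 225.6], [516.9, -238.9], [49.1, 48.9], 47.5, [516.9, -237.9])
red
([282.6, 225.6], [517.1, -225.2], [41.3, 41.1], 47.5, [517.1, -224.4])
twin top
([102.2, 215.0], [540.1, 355.0], [148.0, 122.3], 89.2, [544.7, 376.5])
```

```bash
python3 -m handwheel '[{"delta_pos":[-0.5,-2.5,-20],"angular":[0,0,0],"hand":1},{"delta_pos":[0,0,-35],"angular":[0,0,0],"hand":1},{"delta_pos":[0,0,-30],"angular":[0,0,0],"hand":1},{"delta_pos":[0,0,-18],"angular":[0,0,0],"hand":1},{"delta_pos":[0,0,0],"angular":[0,0,0],"hand":1},{"delta_pos":[0,0,0],"angular":[0,0,0],"hand":-1},{"delta_pos":[0,0,0],"angular":[0,0,0],"hand":-1},{"delta_pos":[0,0,0],"angular":[0,0,0],"hand":-1},{"delta_pos":[0,0,0],"angular":[0,0,0],"hand":-1},{"delta_pos":[0,0,0],"angular":[0,0,0],"hand":-1},{"delta_pos":[0,0,0],"angular":[0,0,0],"hand":-1},{"delta_pos":[0,0,0],"angular":[0,0,0],"hand":-1}]' 30
```

```text
t: 23.75
tcp_pos: [0.5175, -0.2401, 0.0768]
tcp_rot: [0.711, 0.703, 0.001, 0.001]
wrist_force: [0.2, 1.3, 6.3]
finger_gap: 0.0511
gripper_force: 30.4
```

```bash
python3 -m handwheel '[{"delta_pos":[0,0,10],"angular":[0,0,0],"hand":-1},{"delta_pos":[0,0,20],"angular":[0,0,0],"hand":-1},{"delta_pos":[0,0,20],"angular":[0,0,0],"hand":-1},{"delta_pos":[0,0,10],"angular":[0,0,0],"hand":-1},{"delta_pos":[0,10,0],"angular":[0,0,0],"hand":-1},{"delta_pos":[-1.5,20,0],"angular":[0,0,0],"hand":-1},{"delta_pos":[-2,35,0],"angular":[0,0,0],"hand":-1},{"delta_pos":[-2,40,0],"angular":[0,0,0],"hand":-1},{"delta_pos":[-2,35,0],"angular":[0,0,0],"hand":-1},{"delta_pos":[-2,30,0],"angular":[0,0,0],"hand":-1},{"delta_pos":[-2,15,0],"angular":[0,0,0],"hand":-1},{"delta_pos":[0,5,0],"angular":[0,0,0],"hand":-1},{"delta_pos":[0,0,-10],"angular":[0,0,0],"hand":-1},{"delta_pos":[0,0,-20],"angular":[0,0,0],"hand":-1},{"delta_pos":[0,0,-12],"angular":[0,0,0],"hand":-1},{"delta_pos":[0,0,0],"angular":[0,0,0],"hand":-1},{"delta_pos":[0,0,0],"angular":[0,0,0],"hand":-1}]'
```

```text
t: 25.45
tcp_pos: [0.5049, -0.0509, 0.093]
tcp_rot: [0.712, 0.703, -0.0, -0.0]
wrist_force: [0.4, -0.3, -1.5]
finger_gap: 0.0509
gripper_force: 32.3
```

Jar is about 18 mm above the well floor and on target. I'll lower it.

```bash
python3 -m handwheel '[{"delta_pos":[0.5,0.5,-6],"angular":[0,0,0],"hand":-1},{"delta_pos":[0,0,-5],"angular":[0,0,0],"hand":-1},{"delta_pos":[0,0,-4],"angular":[0,0,0],"hand":-1},{"delta_pos":[0,0,-1.5],"angular":[0,0,0],"hand":-1},{"delta_pos":[0,0,-1],"angular":[0,0,0],"hand":-1},{"delta_pos":[0,0,0],"angular":[0,0,0],"hand":-1}]'
```

```text
t: 26.05
tcp_pos: [0.5055, -0.0496, 0.0757]
tcp_rot: [0.711, 0.703, -0.0, -0.0]
wrist_force: [0.1, 0.5, -3.6]
finger_gap: 0.0509
gripper_force: 32.3
```

```bash
python3 -m handwheel '[{"delta_pos":[0,0,-1],"angular":[0,0,0],"hand":-1},{"delta_pos":[0,0,-0.5],"angular":[0,0,0],"hand":-1},{"delta_pos":[0,0,0],"angular":[0,0,0],"hand":-1}]'
```

```text
t: 26.35
tcp_pos: [0.5058, -0.0496, 0.0748]
tcp_rot: [0.711, 0.703, 0.0, 0.0]
wrist_force: [-1.5, 0.3, 4.0]
finger_gap: 0.0512
gripper_force: 33.0
```

```bash
python3 -m handwheel '[{"delta_pos":[0,0,0],"angular":[0,0,0],"hand":0.4},{"delta_pos":[0,0,0],"angular":[0,0,0],"hand":0.7},{"delta_pos":[0,0,0],"angular":[0,0,0],"hand":1},{"delta_pos":[0,0,0],"angular":[0,0,0],"hand":1},{"delta_pos":[0,0,15],"angular":[0,0,0],"hand":1},{"delta_pos":[0,0,35],"angular":[0,0,0],"hand":1},{"delta_pos":[0,0,40],"angular":[0,0,0],"hand":1},{"delta_pos":[0,0,35],"angular":[0,0,0],"hand":1},{"delta_pos":[0,-20,0],"angular":[0,0,0],"hand":1},{"delta_pos":[0,-40,0],"angular":[0,0,0],"hand":1},{"delta_pos":[0,-45,0],"angular":[0,0,0],"hand":1},{"delta_pos":[0,-45,0],"angular":[0,0,0],"hand":1},{"delta_pos":[0,-45,0],"angular":[0,0,0],"hand":1},{"delta_pos":[-0.5,-40,0],"angular":[0,0,0],"hand":1},{"delta_pos":[-0.5,-35,0],"angular":[0,0,0],"hand":1},{"delta_pos":[0,-15,0],"angular":[0,0,0],"hand":1},{"delta_pos":[0,0,0],"angular":[0,0,0],"hand":1},{"delta_pos":[0,0,0],"angular":[0,0,0],"hand":1}]'
python3 - <<'E'
from h import *
st()
c=capture('wrist');f=c['frame'].astype(int);R,G=f[...,0],f[...,1];red=(R>130)&(R-G>90)
print('bottle',*blobs(red,200,.135,c),sep='\n')
c=capture('top');f=c['frame'].astype(int);R,G=f[...,0],f[...,1];red=(R>70)&(R-G>50)
print('jar',*blobs(red,30,.098,c,(225,170,330,262)),sep='\n')
E
```

```text
t: 28.15
tcp_pos: [0.5047, -0.3332, 0.1991]
tcp_rot: [0.711, 0.703, 0.0, -0.0]
wrist_force: [0.5, 0.6, -0.1]
finger_gap: 0.0852
gripper_force: 0.0
t 28.15 tcp [ 504.7 -333.2  199.1] close-yaw -0.6 z [-0.     0.001 -1.   ] F [ 0.5  0.6 -0.1] gap 85.2 grip 0.0
bottle
([280.9, 230.6], [503.2, -335.0], [31.6, 31.8], 89.3, [502.9, -333.4])
jar
([290.4, 229.6], [504.3, -48.9], [49.3, 49.3], 89.2, [505.1, -47.6])
```

```bash
python3 -m handwheel '[{"delta_pos":[-0.5,-1.5,-20],"angular":[0,0,0],"hand":1},{"delta_pos":[0,0,-35],"angular":[0,0,0],"hand":1},{"delta_pos":[0,0,-25],"angular":[0,0,0],"hand":1},{"delta_pos":[0,0,-10],"angular":[0,0,0],"hand":1},{"delta_pos":[0,0,0],"angular":[0,0,0],"hand":1},{"delta_pos":[0,0,0],"angular":[0,0,0],"hand":-1},{"delta_pos":[0,0,0],"angular":[0,0,0],"hand":-1},{"delta_pos":[0,0,0],"angular":[0,0,0],"hand":-1},{"delta_pos":[0,0,0],"angular":[0,0,0],"hand":-1},{"delta_pos":[0,0,0],"angular":[0,0,0],"hand":-1},{"delta_pos":[0,0,0],"angular":[0,0,0],"hand":-1},{"delta_pos":[0,0,0],"angular":[0,0,0],"hand":-1},{"delta_pos":[0,0,0],"angular":[0,0,0],"hand":-1}]' 30
```

```text
t: 29.55
tcp_pos: [0.5044, -0.3365, 0.1104]
tcp_rot: [0.711, 0.703, 0.0, 0.001]
wrist_force: [-0.8, -0.1, 4.5]
finger_gap: 0.0353
gripper_force: 29.4
```

```bash
python3 -m handwheel '[{"delta_pos":[0,0,10],"angular":[0,0,0],"hand":-1},{"delta_pos":[0,0,20],"angular":[0,0,0],"hand":-1},{"delta_pos":[0,0,30],"angular":[0,0,0],"hand":-1},{"delta_pos":[0,0,30],"angular":[0,0,0],"hand":-1},{"delta_pos":[0,0,20],"angular":[0,0,0],"hand":-1},{"delta_pos":[0,0,10],"angular":[0,0,0],"hand":-1},{"delta_pos":[0,10,0],"angular":[0,0,0],"hand":-1},{"delta_pos":[0,20,0],"angular":[0,0,0],"hand":-1},{"delta_pos":[-1,35,0],"angular":[0,0,0],"hand":-1},{"delta_pos":[-1,40,0],"angular":[0,0,0],"hand":-1},{"delta_pos":[-1,40,0],"angular":[0,0,0],"hand":-1},{"delta_pos":[-1,40,0],"angular":[0,0,0],"hand":-1},{"delta_pos":[-1,40,0],"angular":[0,0,0],"hand":-1},{"delta_pos":[-1,40,0],"angular":[0,0,0],"hand":-1},{"delta_pos":[-1,40,0],"angular":[0,0,0],"hand":-1},{"delta_pos":[-2,33,0],"angular":[0,0,0],"hand":-1},{"delta_pos":[0,21,0],"angular":[0,0,0],"hand":-1},{"delta_pos":[0,10,0],"angular":[0,0,0],"hand":-1},{"delta_pos":[0,0,0],"angular":[0,0,0],"hand":-1},{"delta_pos":[0,0,0],"angular":[0,0,0],"hand":-1}]'
```

```text
t: 31.55
tcp_pos: [0.4947, 0.0317, 0.2287]
tcp_rot: [0.712, 0.703, -0.001, -0.0]
wrist_force: [-0.2, -0.3, -2.3]
finger_gap: 0.035
gripper_force: 30.5
```

```bash
python3 -m handwheel '[{"delta_pos":[0,0,-15],"angular":[0,0,0],"hand":-1},{"delta_pos":[0,0,-30],"angular":[0,0,0],"hand":-1},{"delta_pos":[0,0,-30],"angular":[0,0,0],"hand":-1},{"delta_pos":[0.5,1,-20],"angular":[0,0,0],"hand":-1},{"delta_pos":[0,0,-12],"angular":[0,0,0],"hand":-1},{"delta_pos":[0,0,-7],"angular":[0,0,0],"hand":-1},{"delta_pos":[0,0,-3],"angular":[0,0,0],"hand":-1},{"delta_pos":[0,0,-1],"angular":[0,0,0],"hand":-1},{"delta_pos":[0,0,0],"angular":[0,0,0],"hand":-1}]'
```

```text
t: 32.45
tcp_pos: [0.4959, 0.0338, 0.1119]
tcp_rot: [0.711, 0.703, 0.0, 0.0]
wrist_force: [0.3, 0.1, -2.1]
finger_gap: 0.0352
gripper_force: 30.4
```

```bash
python3 -m handwheel '[{"delta_pos":[0,0,-1.5],"angular":[0,0,0],"hand":-1},{"delta_pos":[0,0,-1],"angular":[0,0,0],"hand":-1},{"delta_pos":[0,0,-1],"angular":[0,0,0],"hand":-1},{"delta_pos":[0,0,0],"angular":[0,0,0],"hand":-1}]'
```

```text
t: 32.85
tcp_pos: [0.4958, 0.034, 0.1084]
tcp_rot: [0.711, 0.703, 0.0, 0.0]
wrist_force: [-1.6, 0.2, 5.3]
finger_gap: 0.0347
gripper_force: 31.2
```

Contact at the expected height. I'll release, rise and withdraw for a final look.

```bash
python3 -m handwheel '[{"delta_pos":[0,0,0],"angular":[0,0,0],"hand":0.2},{"delta_pos":[0,0,0],"angular":[0,0,0],"hand":0.6},{"delta_pos":[0,0,0],"angular":[0,0,0],"hand":1},{"delta_pos":[0,0,0],"angular":[0,0,0],"hand":1},{"delta_pos":[0,0,0],"angular":[0,0,0],"hand":1},{"delta_pos":[0,0,15],"angular":[0,0,0],"hand":1},{"delta_pos":[0,0,30],"angular":[0,0,0],"hand":1},{"delta_pos":[0,0,40],"angular":[0,0,0],"hand":1},{"delta_pos":[0,0,30],"angular":[0,0,0],"hand":1},{"delta_pos":[0,-20,0],"angular":[0,0,0],"hand":1},{"delta_pos":[0,-40,0],"angular":[0,0,0],"hand":1},{"delta_pos":[0,-45,0],"angular":[0,0,0],"hand":1},{"delta_pos":[0,-45,0],"angular":[0,0,0],"hand":1},{"delta_pos":[0,-45,0],"angular":[0,0,0],"hand":1},{"delta_pos":[0,-45,0],"angular":[0,0,0],"hand":1},{"delta_pos":[0,-30,0],"angular":[0,0,0],"hand":1},{"delta_pos":[0,-10,0],"angular":[0,0,0],"hand":1},{"delta_pos":[0,0,0],"angular":[0,0,0],"hand":1}]'
python3 - <<'E'
from h import *
st()
d=capture('top');c=capture('scene')
a=cv2.resize(c['frame'][125:285,215:445],(460,320));b=cv2.resize(d['frame'][130:270,90:335],None,fx=1.38,fy=2.0*.69)
b=np.vstack([b,np.zeros((320-b.shape[0],b.shape[1],3),np.uint8)])
cv2.imwrite('pics/fin.png',np.hstack([a,b])[:,:,::-1])
g=d['frame'].astype(int).sum(2)
print('stack lugs',*blobs(g<200,8,.1,d,(92,207,142,228)),sep='\n')
f=d['frame'].astype(int);red=(f[...,0]>70)&(f[...,0]-f[...,1]>50)
for z in(.133,.098):print(*blobs(red,30,z,d,(225,170,330,262)),sep='\n')
E
```

```text
t: 34.65
tcp_pos: [0.4951, -0.2475, 0.2224]
tcp_rot: [0.712, 0.702, -0.0, -0.0]
wrist_force: [-0.0, 0.9, -0.6]
finger_gap: 0.0855
gripper_force: 0.0
t 34.65 tcp [ 495.1 -247.5  222.4] close-yaw -0.8 z [-0.001  0.    -1.   ] F [-0.   0.9 -0.6] gap 85.5 grip 0.0
stack lugs
([137.5, 217.0], [538.5, 295.2], [45.5, 15.8], 0.7, [538.4, 295.2])
([252.7, 234.2], [494.5, 35.4], [35.0, 33.9], 62.7, [494.4, 35.8])
([290.4, 229.6], [502.4, -46.3], [49.9, 47.8], 89.2, [503.2, -46.2])
([252.7, 234.2], [496.2, 36.5], [36.1, 35.0], 62.7, [496.1, 36.9])
([290.4, 229.6], [504.4, -47.8], [51.5, 49.3], 89.2, [505.2, -47.7])
```

View pics/fin.png

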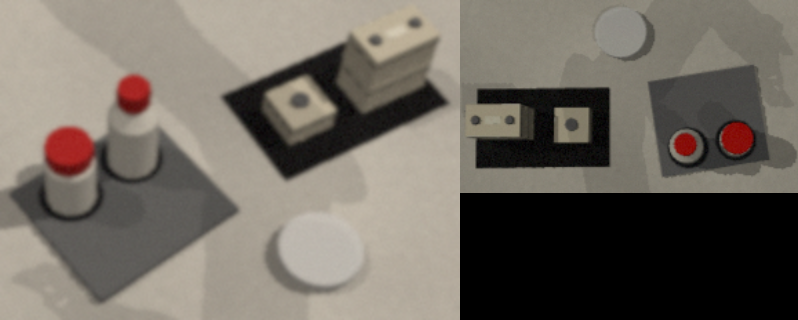

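The bottle (494,35) and jar (505,-48) stand upright in their wells. The stack is square on the pad, and the square box and dish are undisturbed.

```bash
python3 -c "
from bench import bot
print(bot.finish_job())"
```

```text
the job is handed in; nothing more can be done
None
```

The job is handed in: the slide box is stacked fully home on its twin, and the bottle and jar are back upright in their own wells, at about 35 s of the 128 s allowed.

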